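# Start the sanding station in the right order

### The arm

A 6-joint arm with a two-finger parallel gripper is mounted at the origin on the work surface. World frame = base frame: x ahead of the robot, y to its left, z up, the work surface at z = 0. Lengths are in m, angles in rad, forces in N, time in s.
With the tool pointing down it reaches from about 0.375 to 0.9 m from the base axis. Payload 3.1 kg.
Tool frame: the origin (TCP) lies at the very end of the fingers, on their centre line; the grasp point (between the pads) lies 19 mm behind it (manip.hold_point_z is the distance from the TCP to the grasp point, in m); y points along the fingers, z is the direction in which the jaws open and shut, and the axes are right-handed (so a half turn about y gives the same grasp; the last joint's range is limited). The gripper opens to 85 mm and grips with 20 to 120 N. Pads are 22 mm wide; open, the fingers measure 114 mm over their backs; the gripper's body (76 mm by 85 mm) begins 54 mm behind the grasp point. The pads swing forward as they close: fully open they stand 13 mm farther back than shut.
Start: joints at [-1.419, 0.527, 1.433, -0, 1.181, -0.178], TCP at [0.202, -0.591, 0.231] pointing down, gripper open.
Joint ranges: [-3.08, 3.08], [-0.75, 2.2], [0.22, 2.44], [-1.43, 4.57], [0, 2.65], [-2.85, 2.85]. Speed limits (rad/s): [2.79, 2.79, 3.14, 3.14, 3.14, 3.14].

### API

Orientations are given as a unit quaternion [x, y, z, w].
In Python, from station import manip, eyes, workorder gives the robot as it stands. The module is installed in compiled form; this text tells all that it offers.
- The arm moves only by the shell command python3 -m jog 'ROWS' [OPENING] [FORCE]. ROWS is JSON, a list of rows, each a list of 2 entries, a list of its own where there are three numbers: the shift along the tool's x, y, z in cm, then the turn about the tool's y in rad. A call has 1 to 20 rows; each row is the pose to reach, as a shift and turn from the pose commanded when the call began, along the tool's axes at that moment; what a row does not reach only later rows make up. A row lasts 1/12 s, in which the tool goes at most 41.7 mm and 7.16 degrees, less where a joint would pass 70% of its speed; a pose out of reach is approached as far as the arm can. A call with a gripper value outside its range is refused whole. OPENING is the finger opening in cm, from 0 to 8.54, set as the call begins (- or left out, the last holds). The fingers move at their own pace and stop on an object; FORCE is the grip in N (left out, the last holds). Time passes only in rows, so rows that repeat a pose let the fingers close. It gives the time, the measured TCP pose, the force and the opening at its end, in the units of the state.
- manip.sense(): the state, without advancing time (a new reading comes with each control period).
- eyes.snapshot(name): name is "scene" or "top" or "wrist"; returns a dict with "frame" (480x640x3 uint8, red, green, blue), "vfov" (degrees; the focal length in pixels is half the picture's height over the tangent of half this angle, whatever the lens; pixels are square), "cx", "cy" (the principal point, pixels), "rvec" (rotation vector, rad) and "tvec" (3), from world to camera coordinates, as OpenCV has them. Camera axes: x right, y down, z forward; pixel columns grow to the right and rows downward; lengths in m; the calibration is good to about 2 mm. A picture is of the moment at which its call begins. There is no depth.
- workorder.sign_off(): hands the job in, once; it reports no verdict.
The state is a dict: "t": time; "q": joint angles; "qd": joint speeds; "tau": joint torques, N m; "tcp_pos": TCP position; "tool_rot": TCP orientation; "force": force on the tool from outside, world axes, zero at the start; "ft_torque": the same for the moment, N m; "finger_gap": opening from 0.0 (shut) to 1.0 (fully open).
Only numpy, scipy, OpenCV 4.12 (cv2) and the standard library are available. Lean on these libraries where they do the work, as an engineer would, in place of code of your own. Each camera call takes 0.05 s, during which the arm holds its last target. There are 200 camera calls.

### The job

Start the sanding station by pressing with the closed fingertips: first tip the red mains rocker on the white power strip fully over to its green-marked side, then push in the green start button on the blue dust extractor box until it stays fully in, and only then push in the green start button on the belt sander until it stays fully in. Do not press either red stop button, do not pick up the blue box or push it along the bench, and leave everything else on the bench where it is.

Things in the scene. Friction and masses are not known exactly. Their poses are not given: they have to be found in the camera images.
- rocker (a joint): red mains rocker on the white power strip: a flat plate 60 x 34 x 10 mm that tips about a level axle across its middle, 62 mm above the bench; angle in rad, about 0 = off (the near half, marked with a green bar, stands up; far half down), 0.4 = fully on (green half down). A friction hinge: stays where it is left; about 3 N pressed 20 mm from the axle moves it
- rocker_on (a point): point to press on the rocker: on the upper face of its green-marked half, 20 mm from the axle towards the end and on its middle line; 10 mm from that end, 17 mm from either long side. Moves with the rocker: about 71 mm above the bench when off and 63 mm when on
- strip: white power strip, fixed to the bench, 100 x 200 x 45 mm (x, y, z) with two sockets; origin at the centre of its underside. The rocker's axle centre is at (0, 60, 62) mm in its frame, and the green half lies to its -x
- dust_start (a joint): green start button on the blue dust extractor control box; its joint value is the travel pressed in, m: 0 standing out, 0.007 fully in. A latching button (friction): takes about 3 N and stays in
- dust_start_top (a point): centre of the top face of that green button, 32 mm across; faces up, about 52 mm above the bench when out and 45 mm when in (the box's top is at 40 mm)
- dust_stop (a joint): red stop button on the blue box; travel pressed in, m, 0 to 0.006; springs back, about 2 N to start it, 6 N fully in
- dust_stop_top (a point): centre of the top of that red button, 28 mm across, 48 mm above the bench, 66 mm from the green one (to the box's -y)
- box: blue control box of the dust extractor, standing loose on rubber feet, 75 x 130 x 40 mm (x, y, z), about 0.75 kg; origin at the centre of its underside. Green button at (0, 33) mm, red at (0, -33) mm in its frame
- sander_start (a joint): green start button on the switch pod of the green belt sander; its joint value is the travel pressed in, m: 0 standing out, 0.007 fully in. A latching button (friction): takes about 3 N and stays in
- sander_start_top (a point): centre of the top face of that green button, 32 mm across; faces up, about 58 mm above the bench when out and 51 mm when in (the pod's top is at 46 mm)
- sander_stop (a joint): red stop button on the sander's pod; travel pressed in, m, 0 to 0.006; springs back, about 2 N to start it, 6 N fully in
- sander_stop_top (a point): centre of the top of that red button, 28 mm across, 54 mm above the bench, 66 mm from the green one (to the sander's +x)
- sander: green bench belt sander with brown belt, fixed, 360 mm (x) x 235 mm (y, motor included, pod not), 150 mm tall; origin at the centre of its base's underside. Its switch pod, 130 x 75 x 46 mm, stands on its -y side with its centre at (-50, -145) mm in its frame; the belt's side is 95 mm from the buttons' line
- chisel: loose wood chisel lying flat, 235 x 28 x 28 mm, turned pale handle to its -x, steel blade to +x; origin on the bench under the ferrule between handle and blade
- glue: loose standing green glue bottle, 60 mm across, 166 mm tall with its pointed nozzle; origin at the centre of its underside
- cork_block: loose cork sanding block 110 x 60 x 35 mm (x, y, z); origin at the centre of its underside
- tape: loose roll of yellow tape lying flat, 90 mm across, 25 mm high; origin at the centre of its underside
- offcut: loose pale wooden offcut 30 x 140 x 18 mm (x, y, z); origin at the centre of its underside
- tin: loose open aluminium tin, 74 mm across, 100 mm tall; origin at the centre of its underside
Not all that is in view belongs to the job. What is shaped like the box but yellow is not meant. Of the things shaped like the strip, the white one is meant.

How it is judged:
By the outcome, as a careful person would: the job done as asked, in the order asked, and still so for the second after the job is handed in, with the robot touching nothing.
It also fails if it takes over 53 s, if anything falls off the work surface, if the arm or the gripper's body presses on something with over 40 N, if the wrist force passes 120 N, or if a joint passes its speed limit or range.

## Working session

There is one attempt and no reset: what is moved stays moved. The work goes in short steps, Python scripts to look and compute and a shell command to move; the robot and the scene stay as the last step left them, time stands still between calls to the robot, and variables do not carry over. Pictures are saved under pics/ and viewed, about 8 in all and at most 12, crops included, and the job is handed in when it is done.

```bash
mkdir -p pics
cat > h.py <<'E'
import numpy as np, cv2
from station import manip, eyes, workorder
from scipy.spatial.transform import Rotation as R
def snap(n,f=None):
    s=eyes.snapshot(n)
    if f: cv2.imwrite('pics/'+f,s['frame'][:,:,::-1])
    return s
def K(s):
    f=240/np.tan(np.radians(s['vfov'])/2); return f
def ray(s,u,v,z):
    f=K(s); M=cv2.Rodrigues(np.array(s['rvec'],float))[0]; t=np.array(s['tvec'],float).ravel()
    c=-M.T@t; d=M.T@np.array([(u-s['cx'])/f,(v-s['cy'])/f,1]); return c+d*(z-c[2])/d[2]
def proj(s,p):
    M=cv2.Rodrigues(np.array(s['rvec'],float))[0]; c=M@np.array(p)+np.array(s['tvec'],float).ravel()
    return c[:2]/c[2]*K(s)+[s['cx'],s['cy']]
def blobs(s,lo,hi,mina=25):
    h=cv2.cvtColor(s['frame'],cv2.COLOR_RGB2HSV); m=cv2.inRange(h,np.array(lo),np.array(hi))
    n,l,st,c=cv2.connectedComponentsWithStats(m)
    return [(st[i][4],c[i].round(1).tolist(),st[i][:4].tolist()) for i in range(1,n) if st[i][4]>=mina]
E
python3 - <<'E'
from h import *
s=snap('scene','s0.png');t=snap('top','t0.png')
for x in(s,t):print(x['vfov'],x['cx'],x['cy'],x['rvec'],x['tvec'])
m=manip.sense();print(m['t'],m['tcp_pos'],m['tool_rot'],R.from_quat(m['tool_rot']).as_matrix().round(3),m['force'])
cv2.imwrite('pics/st0.png',cv2.resize(np.vstack([s['frame'],t['frame']])[:,:,::-1],(400,600)))
E
```

```text
56.220685161864346 325.8972206478887 246.23105570841253 [ 1.79945491  2.09518871 -0.55735569] [ 0.10585222 -0.41284009  1.44412104]
44.159197227826134 327.64155062263046 230.78078610709534 [ 2.16637266 -2.20412821  0.05295679] [0.0037416  0.53018537 1.66696399]
0.1 [ 0.20234003 -0.59064889  0.23041764] [-0.11609122  0.69821684 -0.69680779  0.11608174] [[-0.946 -0.     0.324]
 [-0.324  0.002 -0.946]
 [-0.    -1.    -0.002]] [ 0.14019555  0.76941675 -0.2557781 ]
```

View pics/s0.png

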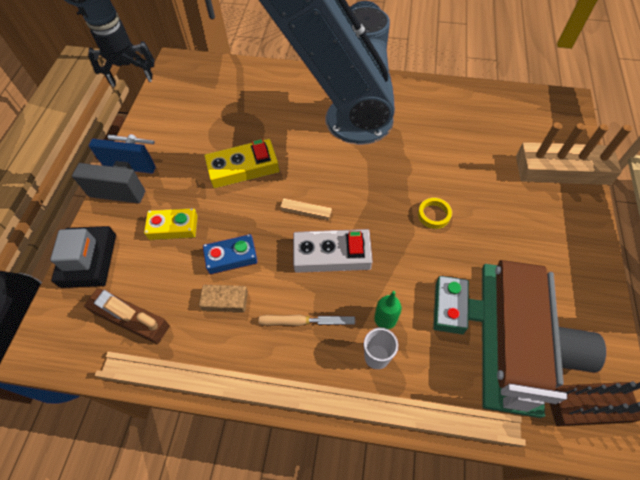

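View pics/t0.png

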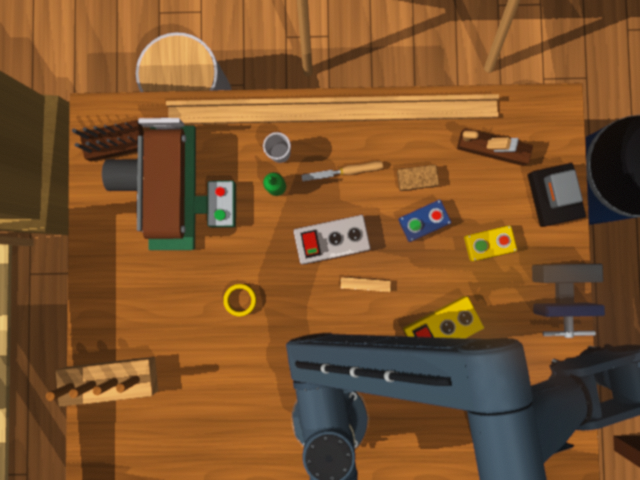

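The scene view shows the white strip's rocker at (355,245), the blue box's green button at (241,247) and the sander's green at (454,287). In the top view these are at (310,243), (414,225) and (221,215). Both views are clear of the arm.

Run:
```python
from h import *
s=snap('scene');t=snap('top')
win={'scene':{'rock':(335,225,375,262),'dg':(228,238,254,256),'dr':(203,244,226,264),'sg':(440,278,466,296),'sr':(440,304,466,322)},
'top':{'rock':(296,225,324,260),'dg':(403,215,424,236),'dr':(427,205,446,226),'sg':(210,206,232,224),'sr':(210,183,232,200)}}
Z={'rock':.067,'dg':.052,'dr':.048,'sg':.058,'sr':.054}
for n,x in(('scene',s),('top',t)):
  for k,(a,b,c,d) in win[n].items():
    y=dict(x);y['frame']=np.zeros_like(x['frame']);y['frame'][b:d,a:c]=x['frame'][b:d,a:c]
    B=[]
    if k[-1]!='g': B+=blobs(y,(0,150,90),(8,255,255))
    if k[-1]=='g' or k=='rock': B+=[('G',)+q for q in blobs(y,(45,120,60),(85,255,255),3)]
    for q in B: print(n,k,q, ray(x,*q[-2],Z[k]).round(4))
cr=np.hstack([cv2.resize(i,None,fx=4,fy=4,interpolation=cv2.INTER_CUBIC) for i in (s['frame'][215:275,285:380],t['frame'][210:270,290:375])])
cv2.imwrite('pics/c1.png',cr[:,:,::-1])
# strip yaw from white mask in top
h=cv2.cvtColor(t['frame'],cv2.COLOR_RGB2HSV);m=cv2.inRange(h,np.array((0,0,120)),np.array((179,40,255)));m[:205]=0;m[275:]=0;m[:,:285]=0;m[:,380:]=0
r=cv2.minAreaRect(cv2.findNonZero(m));P=[ray(t,*p,.045)[:2].round(4).tolist() for p in cv2.boxPoints(r)];print(P)
```

```text
scene rock (np.int32(255), [355.4, 244.2], [348, 233, 16, 21]) [0.5039 0.0474 0.067 ]
scene rock ('G', np.int32(27), [355.0, 233.0], [351, 232, 9, 3]) [0.4711 0.0423 0.067 ]
scene dg ('G', np.int32(108), [240.4, 245.8], [234, 241, 13, 11]) [ 0.5438 -0.2449  0.052 ]
scene dr (np.int32(65), [215.3, 252.5], [211, 249, 10, 8]) [ 0.5705 -0.3051  0.048 ]
scene sg ('G', np.int32(120), [453.9, 287.4], [448, 282, 13, 12]) [0.5828 0.2974 0.058 ]
scene sr (np.int32(91), [453.0, 312.9], [448, 308, 11, 11]) [0.6474 0.2973 0.054 ]
top rock (np.int32(225), [309.3, 240.6], [302, 232, 16, 23]) [0.5009 0.045  0.067 ]
top rock ('G', np.int32(21), [311.8, 250.5], [308, 249, 8, 4]) [0.4735 0.0385 0.067 ]
top dg ('G', np.int32(82), [414.8, 224.5], [410, 220, 11, 10]) [ 0.5412 -0.2484  0.052 ]
top dr (np.int32(63), [436.1, 215.0], [432, 211, 9, 9]) [ 0.567  -0.3089  0.048 ]
top sg ('G', np.int32(90), [219.3, 214.3], [214, 210, 11, 10]) [0.5789 0.2949 0.058 ]
top sr (np.int32(67), [219.6, 191.2], [215, 187, 10, 9]) [0.6441 0.2945 0.054 ]
[[0.533, 0.0897], [0.5708, -0.103], [0.4757, -0.1213], [0.4381, 0.0707]]
```

View pics/c1.png

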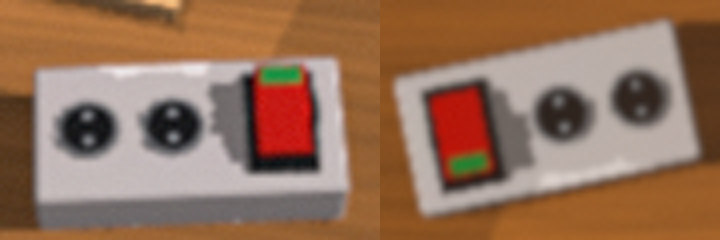

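```bash
python3 -m jog '[[[-45.9,0,-50.9],0],[[-45.9,0,-50.9],0],[[-45.9,0,-50.9],0],[[-45.9,0,-50.9],0],[[-45.9,0,-50.9],0],[[-45.9,0,-50.9],0],[[-45.9,0,-50.9],0],[[-45.9,0,-50.9],0],[[-45.9,0,-50.9],0],[[-45.9,0,-50.9],0],[[-45.9,0,-50.9],0],[[-45.9,0,-50.9],0],[[-45.9,0,-50.9],0],[[-45.9,0,-50.9],0],[[-45.9,0,-50.9],0],[[-45.9,0,-50.9],0],[[-45.9,0,-50.9],0],[[-45.9,0,-50.9],0],[[-45.9,0,-50.9],0],[[-45.9,0,-50.9],0]]' 0 20
python3 - <<'E'
from h import *
w=snap('wrist','w1.png');m=manip.sense();print(m['t'],m['tcp_pos'],R.from_quat(m['tool_rot']).as_matrix().round(3),m['force'],m['finger_gap'])
for p in [(.4745,.040,.071),(.494,.0437,.062),tuple(m['tcp_pos'])]:print(proj(w,p))
print(blobs(w,(45,120,60),(85,255,255)),blobs(w,(0,150,90),(8,255,255)))
for b in blobs(w,(45,120,60),(85,255,255)):print(ray(w,*b[1],.073))
E
```

```text
t: 1.87
tcp_pos: [0.4713, 0.0385, 0.2311]
tool_rot: [0.116, -0.697, 0.698, -0.116]
force: [-0.0, -0.3, 0.7]
finger_gap: -0.001
1.9167 [0.47126983 0.03804182 0.23117928] [[-0.946 -0.001  0.323]
 [-0.323 -0.    -0.946]
 [ 0.001 -1.     0.   ]] [-0.32769601  1.04206941 -0.56977141] -0.0008502500281495298
[322.88199149 209.1820354 ]
[325.91909018 186.20785585]
[325.05347816 302.35330329]
[(np.int32(178), [66.7, 2.7], [49, 0, 33, 8]), (np.int32(27), [282.7, 0.3], [274, 0, 18, 2]), (np.int32(337), [319.9, 210.3], [306, 203, 29, 16]), (np.int32(914), [608.1, 231.8], [589, 217, 39, 31])] [(np.int32(2085), [323.3, 181.4], [301, 152, 45, 69])]
[0.56506402 0.2772942  0.073     ]
[0.61989492 0.12221778 0.073     ]
[0.47310892 0.04241856 0.073     ]
[ 0.54105322 -0.2198951   0.073     ]
```

View pics/w1.png

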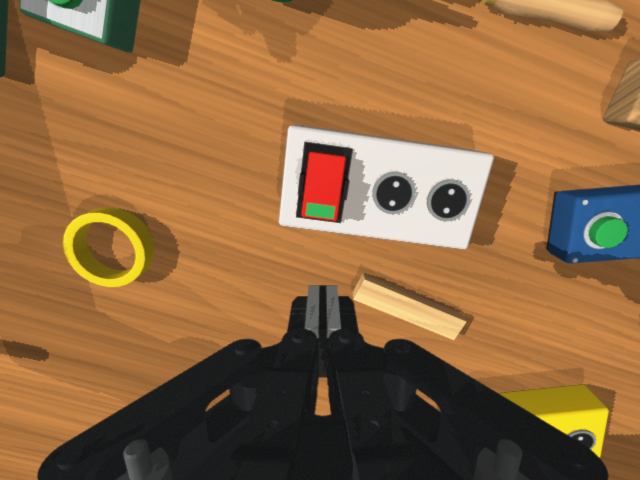

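Wrist view: the green bar is at (320,210), nearest the robot, which puts it about 3 mm in +x and 3 mm in +y of my estimate. I'll correct for that and descend.

```bash
python3 -m jog '[[[-0.4,3,-0.25],0],[[-0.4,6.5,-0.25],0],[[-0.4,10,-0.25],0],[[-0.4,13,-0.25],0],[[-0.4,14.8,-0.25],0],[[-0.4,14.8,-0.25],0],[[-0.4,14.8,-0.25],0]]'
python3 -m jog '[[[0,0.3,0],0],[[0,0.6,0],0],[[0,0.9,0],0],[[0,1.2,0],0],[[0,1.4,0],0],[[0,1.6,0],0],[[0,1.6,0],0]]'
```

```text
t: 2.5
tcp_pos: [0.4741, 0.0414, 0.0828]
tool_rot: [-0.116, 0.698, -0.697, 0.114]
force: [0.3, 0.2, 0.5]
finger_gap: 0.0
t: 3.08
tcp_pos: [0.4745, 0.0426, 0.0672]
tool_rot: [0.116, -0.697, 0.698, -0.116]
force: [-0.8, -0.4, 0.8]
finger_gap: 0.0
```

```bash
python3 -m jog '[[[0,0.15,0],0],[[0,0.3,0],0],[[0,0.3,0],0]]'; python3 -m jog '[[[0,0.1,0],0],[[0,0.2,0],0],[[0,0.2,0],0]]'
```

```text
t: 3.33
tcp_pos: [0.4739, 0.0425, 0.0645]
tool_rot: [-0.117, 0.698, -0.697, 0.116]
force: [-3.3, -2.5, 6.2]
finger_gap: -0.001
t: 3.58
tcp_pos: [0.4739, 0.0425, 0.0641]
tool_rot: [0.117, -0.697, 0.698, -0.116]
force: [-5.6, -2.3, 20.9]
finger_gap: 0.002
```

```bash
python3 -m jog '[[[0,-2,0],0],[[0,-5,0],0],[[0,-8,0],0],[[0,-12,0],0],[[0,-15,0],0],[[0,-16.8,0],0],[[0,-16.8,0],0],[[0,-16.8,0],0]]'
python3 - <<'E'
from h import *
w=snap('wrist');s=snap('scene');m=manip.sense();p=m['tcp_pos'];M=R.from_quat(m['tool_rot']).as_matrix();print(p)
for b in blobs(w,(45,120,60),(85,255,255),100):print(b,ray(w,*b[1],.052),ray(w,*b[1],.064))
print(blobs(w,(0,150,90),(8,255,255)))
print('to dg cm',100*M.T@(np.array([.5425,-.2467,.09])-p))
cv2.imwrite('pics/w2.png',np.hstack([cv2.resize(w['frame'][120:260,270:510],None,fx=1.6,fy=1.6),cv2.resize(s['frame'][210:280,280:380],(384,224)) ])[:,:,::-1])
E
```

```text
t: 4.25
tcp_pos: [0.4754, 0.0428, 0.2311]
tool_rot: [0.115, -0.697, 0.698, -0.117]
force: [0.5, 0.3, -0.3]
finger_gap: 0.002
[0.47393071 0.04286107 0.22921017]
(np.int32(535), [69.2, 6.4], [46, 0, 43, 17]) [0.56904037 0.29457491 0.052     ] [0.56844758 0.28620992 0.064     ]
(np.int32(303), [284.8, 3.7], [264, 0, 42, 11]) [0.62811826 0.12830379 0.052     ] [0.6253198  0.12614652 0.064     ]
(np.int32(287), [322.0, 216.3], [309, 210, 27, 14]) [0.46750236 0.04116933 0.052     ] [0.47070049 0.04226522 0.064     ]
(np.int32(890), [608.3, 237.3], [590, 223, 38, 30]) [ 0.54036084 -0.23937831  0.052     ] [ 0.5408388  -0.22780819  0.064     ]
[(np.int32(1967), [326.0, 187.1], [304, 159, 45, 66])]
to dg cm [ 2.86518128 13.89031243 29.6330608 ]
```

View pics/w2.png

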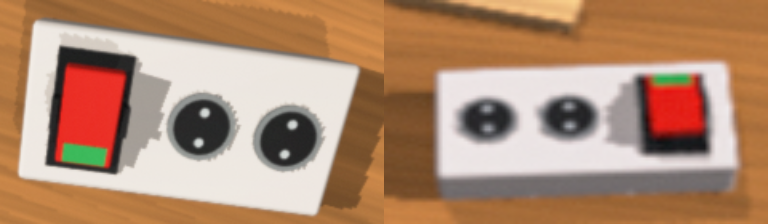

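The rocker now lies green side down: its far end is raised in the scene crop and the press met a hard stop at 21 N. Next is the blue box.

```bash
python3 -m jog '[[[0.3,0,3.5],0],[[0.7,0,7.5],0],[[1.1,1,11.5],0],[[1.5,2,15.5],0],[[1.9,3,19.5],0],[[2.3,4,23.5],0],[[2.7,5,27.5],0],[[2.9,6,29.6],0],[[2.9,6,29.6],0],[[2.9,6,29.6],0],[[2.9,6,29.6],0]]'
python3 - <<'E'
from h import *
w=snap('wrist','w3.png');m=manip.sense();p=m['tcp_pos'];M=R.from_quat(m['tool_rot']).as_matrix();print(p,m['force'])
for b in blobs(w,(45,120,60),(85,255,255),100):
  q=ray(w,*b[1],.050);print(b,q,100*M.T@(q-p))
for b in blobs(w,(0,150,90),(8,255,255),100):print('r',b,ray(w,*b[1],.047))
E
```

```text
t: 5.27
tcp_pos: [0.542, -0.2455, 0.1685]
tool_rot: [-0.117, 0.699, -0.696, 0.115]
force: [-0.2, 0.8, -0.7]
finger_gap: -0.003
[ 0.54233538 -0.24518822  0.16925689] [-0.28530892  0.75972568 -0.36486893]
(np.int32(1135), [323.2, 226.7], [305, 208, 38, 38]) [ 0.54149364 -0.24495867  0.05      ] [ 0.05269871 11.92588256 -0.01501104]
(np.int32(969), [486.6, 345.8], [468, 329, 38, 34]) [ 0.48168929 -0.42415279  0.05      ] [11.52624979 11.90179148 14.99258581]
r (np.int32(863), [403.3, 219.6], [387, 204, 34, 32]) [ 0.56747664 -0.30483163  0.047     ]
r (np.int32(669), [553.6, 351.2], [538, 338, 33, 28]) [ 0.49511342 -0.48835926  0.047     ]
```

View pics/w3.png

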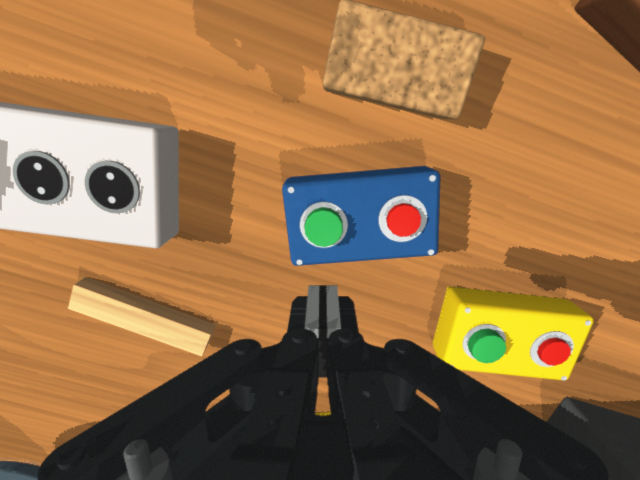

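The wrist view shows the blue box's green button at (323,227), within 1 mm of directly below the TCP. I'll press straight down.

```bash
python3 -m jog '[[[0,3.5,0],0],[[0,7,0],0],[[0,9.5,0],0],[[0,10.7,0],0],[[0,10.7,0],0],[[0,10.7,0],0]]'
python3 -m jog '[[[0,0.3,0],0],[[0,0.6,0],0],[[0,0.9,0],0],[[0,1.1,0],0],[[0,1.3,0],0],[[0,1.5,0],0],[[0,1.5,0],0],[[0,1.5,0],0]]'
python3 -m jog '[[[0,0.1,0],0],[[0,0.2,0],0],[[0,0.2,0],0]]'
```

```text
t: 5.82
tcp_pos: [0.5435, -0.246, 0.0637]
tool_rot: [-0.117, 0.698, -0.697, 0.116]
force: [-0.4, -1.2, 0.6]
finger_gap: -0.001
t: 6.48
tcp_pos: [0.5435, -0.2471, 0.0484]
tool_rot: [0.116, -0.697, 0.698, -0.116]
force: [0.9, -0.2, 1.1]
finger_gap: 0.002
t: 6.73
tcp_pos: [0.5435, -0.2471, 0.0464]
tool_rot: [0.116, -0.697, 0.698, -0.116]
force: [0.5, 0.8, 1.8]
finger_gap: -0.0
```

```bash
python3 -m jog '[[[0,0.1,0],0],[[0,0.15,0],0],[[0,0.15,0],0]]';python3 -m jog '[[[0,0.1,0],0],[[0,0.15,0],0],[[0,0.15,0],0]]'
```

```text
t: 6.98
tcp_pos: [0.5435, -0.2471, 0.0451]
tool_rot: [0.116, -0.697, 0.698, -0.116]
force: [-0.7, -0.7, 4.7]
finger_gap: -0.003
t: 7.23
tcp_pos: [0.5436, -0.2471, 0.045]
tool_rot: [0.116, -0.697, 0.698, -0.116]
force: [-0.9, 1.3, 12.8]
finger_gap: 0.002
```

Button at 45 mm on a hard stop. I'll lift and check before moving on.

```bash
python3 -m jog '[[[0,-1,0],0],[[0,-3.5,0],0],[[0,-7,0],0],[[0,-11,0],0],[[0,-15,0],0],[[0,-18.7,0],0],[[0,-18.7,0],0],[[0,-18.7,0],0]]'
python3 - <<'E'
from h import *
w=snap('wrist');s=snap('scene');m=manip.sense();p=m['tcp_pos'];M=R.from_quat(m['tool_rot']).as_matrix();print(p)
for b in blobs(w,(45,120,60),(85,255,255),100):print(b,ray(w,*b[1],.045))
for b in blobs(w,(0,150,90),(8,255,255),100):print('r',b,ray(w,*b[1],.048))
print('to sg cm',100*M.T@(np.array([.581,.296,.16])-p))
cv2.imwrite('pics/w4.png',np.hstack([cv2.resize(w['frame'][170:280,250:450],None,fx=2,fy=2),cv2.resize(s['frame'][225:280,190:290],(400,220)) ])[:,:,::-1])
E
```

```text
t: 7.9
tcp_pos: [0.5442, -0.2474, 0.2329]
tool_rot: [0.115, -0.696, 0.699, -0.117]
force: [-0.3, 0.1, -1.0]
finger_gap: -0.001
[ 0.54219587 -0.24614649  0.22929173]
(np.int32(187), [8.0, 187.1], [0, 181, 19, 13]) [0.46259281 0.05123741 0.045     ]
(np.int32(685), [319.0, 208.8], [304, 195, 31, 29]) [ 0.54059956 -0.24495612  0.045     ]
(np.int32(644), [455.4, 310.6], [441, 297, 30, 28]) [ 0.47877151 -0.42732295  0.045     ]
r (np.int32(1043), [10.8, 162.6], [0, 129, 30, 67]) [0.48939273 0.04729905 0.048     ]
r (np.int32(561), [384.2, 203.9], [371, 191, 27, 27]) [ 0.56704702 -0.30444615  0.048     ]
r (np.int32(449), [511.6, 315.3], [499, 305, 26, 22]) [ 0.49488257 -0.48763744  0.048     ]
to sg cm [-21.23786084   7.00517049 -50.02179581]
```

View pics/w4.png

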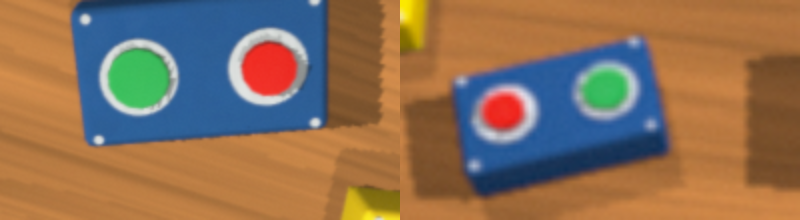

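The green button sits low with no visible side shadow, and the box has not moved (red button within 1 mm of before). On to the sander.

```bash
python3 -m jog '[[[-1.4,0,-3.4],0],[[-2.8,0,-6.8],0],[[-4.2,0,-10],0],[[-5.6,0,-13.3],0],[[-7,0,-16.6],0],[[-8.4,0,-20],0],[[-9.8,0,-23.2],0],[[-11.2,0,-26.5],0],[[-12.6,0,-29.8],0],[[-14,0,-33],0],[[-15.4,0,-36.4],0],[[-16.8,0,-39.7],0],[[-18.2,0,-43],0],[[-19.6,0,-46.3],0],[[-21.1,0,-50.1],0],[[-21.1,2,-50.1],0],[[-21.1,5,-50.1],0],[[-21.1,6,-50.1],0],[[-21.1,6,-50.1],0],[[-21.1,6,-50.1],0]]'
python3 - <<'E'
from h import *
w=snap('wrist','w5.png');m=manip.sense();p=m['tcp_pos'];M=R.from_quat(m['tool_rot']).as_matrix();print(p,m['force'],m['q'])
for b in blobs(w,(45,120,60),(85,255,255),100):
  q=ray(w,*b[1],.057);print(b,q,100*M.T@(q-p))
for b in blobs(w,(0,150,90),(8,255,255),100):print('r',b,ray(w,*b[1],.053))
E
```

```text
t: 9.67
tcp_pos: [0.5797, 0.2947, 0.1685]
tool_rot: [0.117, -0.697, 0.698, -0.114]
force: [0.3, 0.9, 0.4]
finger_gap: 0.001
[0.58085484 0.29492733 0.1700609 ] [ 0.69821197  0.46623248 -0.75900006] [ 2.98601630e-01  6.31828922e-01  1.41842474e+00 -6.68020774e-06
  1.09225309e+00  1.54051237e+00]
(np.int32(10512), [554.5, 192.8], [476, 147, 164, 91]) [0.66388122 0.13771267 0.057     ] [-2.7900633  11.30316299 17.56075172]
(np.int32(1210), [317.1, 226.4], [298, 207, 39, 40]) [0.57990816 0.30016412 0.057     ] [-0.08988145 11.30602405 -0.52594164]
(np.int32(143), [540.4, 414.3], [527, 410, 26, 10]) [0.4681676  0.03327304 0.057     ] [19.10561141 11.32309512 21.12355573]
r (np.int32(1064), [346.4, 146.5], [328, 128, 37, 38]) [0.64453329 0.29909437 0.053     ]
r (np.int32(1719), [549.5, 390.5], [516, 369, 64, 45]) [0.49403355 0.03596217 0.053     ]
```

View pics/w5.png

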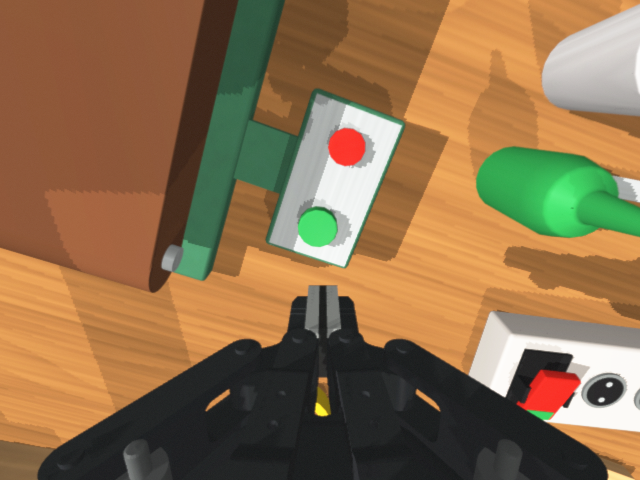

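Wrist view: the pod's green button is at (317,226), about 5 mm toward the belt, and the glue and belt are clear. Averaging with the earlier fix, I'll shift 3 mm and press.

```bash
python3 -m jog '[[[0,3,-0.3],0],[[0,6,-0.3],0],[[0,8.5,-0.3],0],[[0,10,-0.3],0],[[0,10,-0.3],0],[[0,10,-0.3],0]]'
python3 -m jog '[[[0,0.3,0],0],[[0,0.6,0],0],[[0,0.9,0],0],[[0,1.1,0],0],[[0,1.3,0],0],[[0,1.5,0],0],[[0,1.6,0],0],[[0,1.6,0],0]]'
python3 -m jog '[[[0,0.1,0],0],[[0,0.15,0],0],[[0,0.15,0],0]]'
```

```text
t: 10.22
tcp_pos: [0.5805, 0.298, 0.0711]
tool_rot: [-0.115, 0.698, -0.698, 0.116]
force: [0.2, 0.0, 1.3]
finger_gap: -0.003
t: 10.88
tcp_pos: [0.5799, 0.2984, 0.0544]
tool_rot: [-0.116, 0.698, -0.697, 0.116]
force: [-0.0, -0.6, 1.3]
finger_gap: 0.0
t: 11.13
tcp_pos: [0.5799, 0.2984, 0.0529]
tool_rot: [-0.116, 0.698, -0.697, 0.116]
force: [0.6, 1.1, 1.9]
finger_gap: -0.0
```

```bash
python3 -m jog '[[[0,0.1,0],0],[[0,0.2,0],0],[[0,0.2,0],0]]';python3 -m jog '[[[0,0.1,0],0],[[0,0.2,0],0],[[0,0.2,0],0]]'
```

```text
t: 11.38
tcp_pos: [0.5799, 0.2984, 0.051]
tool_rot: [-0.116, 0.698, -0.697, 0.116]
force: [-0.7, 0.2, 4.0]
finger_gap: -0.001
t: 11.63
tcp_pos: [0.5799, 0.2984, 0.0508]
tool_rot: [-0.116, 0.698, -0.697, 0.116]
force: [-3.2, -0.3, 12.5]
finger_gap: 0.0
```

```bash
python3 -m jog '[[[0,-1,0],0],[[0,-3.5,0],0],[[0,-7,0],0],[[0,-11,0],0],[[0,-15,0],0],[[0,-18,0],0],[[0,-18,0],0],[[0,-18,0],0]]'
python3 - <<'E'
from h import *
w=snap('wrist');s=snap('scene');m=manip.sense();print(m['tcp_pos'],m['force'])
s0=cv2.imread('pics/s0.png')
cv2.imwrite('pics/f.png',np.vstack([np.hstack([cv2.resize(w['frame'][90:290,240:440],(400,400)),cv2.resize(w['frame'][300:480,440:640],(400,400))]),np.hstack([cv2.resize(i[220:340,190:470],(400,171)) for i in (s0[:,:,::-1],s['frame'])])])[:,:,::-1])
E
```

```text
t: 12.3
tcp_pos: [0.5806, 0.2987, 0.2311]
tool_rot: [-0.115, 0.698, -0.697, 0.118]
force: [0.3, -0.1, -0.4]
finger_gap: 0.002
[0.57850359 0.29792481 0.22741914] [-0.04713999  0.50615336 -0.30417043]
```

View pics/f.png

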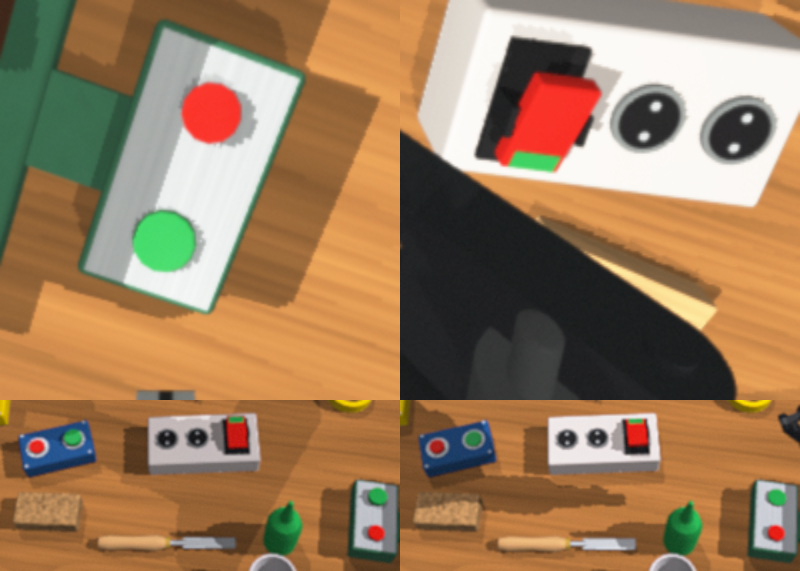

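The final view shows the rocker tipped green side down, both green buttons low and everything else in place, with the robot clear.

```bash
python3 -c "
from station import workorder
print(workorder.sign_off())"
```

```text
the job is handed in; nothing more can be done
None
```

The job is done and handed in at about 12.4 s. I pressed the three controls in the order asked, with closed fingertips:

| Control | Stopped at | Force on the stop |
|---|---|---|
| Mains rocker | 64 mm | 21 N |
| Dust extractor start | 45 mm | 13 N |
| Sander start | 51 mm | 12.5 N |

- **Last checks:** The final pictures show the rocker lying green side down and both green buttons low. The blue box and the other bench items in view were where they started. Neither red button was touched, and the arm ended clear at about 0.23 m.
- **Disagreements:** The cameras differed by about 3 to 5 mm on where the targets were. I used averaged or wrist-corrected points, and that was close enough. The rocker's stop at 64 mm is 1 mm above the stated 63 mm. The flat fingertip touches nearer the axle, so I took the firm stop and the picture as showing it fully on.

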